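Hold a clock-door hinge leaf aligned for pinning

ROBOT

A 6-joint arm with a two-finger parallel gripper is mounted at the origin on the work surface. World frame = base frame: x ahead of the robot, y to its left, z up, the work surface at z = 0. Lengths are in m, angles in rad, forces in N, time in s.
With the tool pointing down it reaches from about 0.375 to 0.75 m from the base axis. Payload 9 kg.
Tool frame: the origin (TCP) lies midway between the tips of the shut fingers; the grasp point (between the pads) lies 19 mm behind it (robot.pinch_z is the distance from the TCP to the grasp point, in m); z points along the fingers, y is the line along which they close (so a half turn about z gives the same grasp; the last joint's range is limited). The gripper opens to 85 mm and grips with 20 to 120 N. Pads are 22 mm wide; open, the fingers measure 114 mm over their backs; the gripper's body (76 mm by 85 mm) begins 54 mm behind the grasp point. The pads swing forward as they close: fully open they stand 13 mm farther back than shut.
Start: joints at [1.102, 0.104, 0.097, 1.564, 0, 1.353], TCP at [0.149, 0.581, 0.201] pointing down, gripper open.
Joint ranges: [-2.99, 2.99], [-0.84, 1.86], [-1.1, 1.16], [-1.84, 2.11], [-1.51, 1.56], [-3.14, 3.14]. Speed limits (rad/s): [2.22, 2.22, 2.57, 3.14, 3.14, 3.14].

INTERFACE

Orientations are given as a unit quaternion [w, x, y, z].
In Python, from workcell import robot gives the robot as it stands.
- The arm moves only by the tool play_rows, never from a script. Its argument "series" is a list of rows, each an object of numbers: "wx", "wy", "wz": the turn, a rotation vector about the tool's x, y, z in rad; "dx", "dy", "dz": the shift along the tool's x, y, z in m; "fingers": the opening, from 0 (shut) to 1 (fully open). A call has 1 to 8 rows; each row is the pose to reach, as a shift and turn from the pose commanded when the call began, along the tool's axes at that moment; what a row does not reach only later rows make up. A row lasts 1/10 s, in which the tool goes at most 50 mm and 8.59 degrees, less where a joint would pass 70% of its speed; a pose out of reach is approached as far as the arm can. A call with a gripper value outside its range is refused whole. The fingers move at their own pace and stop on an object; "force" is the grip in N (left out, the last holds). Time passes only in rows, so rows that repeat a pose let the fingers close. It gives the time, the measured TCP pose, the force, the opening and the grip force at its end, in the units of the state.
- robot.observe(): the state, without advancing time (a new reading comes with each control period).
- robot.read_camera(name): name is "side" or "top" or "wrist"; returns the picture (400x640x3 uint8, red, green, blue); there is no depth.
- robot.camera_info(name): a dict with "fx", "fy", "cx", "cy" (pixels), "pose" (4x4, takes a point from camera to world coordinates); the wrist camera has in their place "T_tool_cam" (4x4, takes a point from camera to tool coordinates, whose origin is the TCP and whose axes are the flange's). Camera axes: x right, y up, looking along -z (the intrinsics and any distortion apply to the point x, -y, -z); pixel columns grow to the right and rows downward; lengths in m; the calibration is good to about 2 mm. A picture is of the moment at which its call begins: read the wrist's pose just before it. camera_info takes no time and is no camera call.
- robot.job_done(): hands the job in; it is judged then, once.
The state is a dict: "clock": time; "joints": joint angles; "dq": joint speeds; "joint_efforts": joint torques, N m; "eef_pos": TCP position; "eef_rot": TCP orientation; "wrist_force": force on the tool from outside, world axes, zero at the start; "torque": the same for the moment, N m; "opening": finger opening in m; "grasp_force": force on a finger pad.
Only numpy, scipy, OpenCV 4.12 (cv2) and the standard library are available. Lean on these libraries where they do the work, as an engineer would, in place of code of your own. Each camera call takes 0.05 s, during which the arm holds its last target. There are 200 camera calls.

TASK

First prove the pin press's mushroom stop: push it all the way down, let it spring up, then turn its head clockwise to the end of its turn to reset it. Then pick up the door stile whose hinge leaf has the one middle knuckle, and offer that knuckle between the two knuckles of the jamb leaf in the pin press so that the holes line up for the pin; finish while still holding it there in the gripper, hanging free and still, neither put down nor leaning on the press. Leave the rest of the bench as it is.

Things in the scene. Friction and masses are not known exactly. Their poses are not given: they have to be found in the camera images.
- stop_box: Grey stop station fixed to the bench, a box 90 x 90 x 45 mm high with a black round mushroom head on a short stem in the middle of its top. Origin: centre of its underside; z up.
- stop_top (a point): Centre of the flat top of the mushroom head, 85 mm above the bench when up. The head is 44 mm in diameter and 18 mm high with 16 mm of free space under its rim down to the stop station's top, so it can be gripped round its rim from above. It goes down when pressed.
- stop_press (a joint): How far the mushroom head is pushed down, in m: 0 up, 0.007 fully down. A spring of 1.8 N at the top rising to 5 N fully down pushes it back up when let go.
- stop_turn (a joint): Angle of the mushroom head in rad: 0 at the start, grows clockwise seen from above, ends against a stop at 1.0. It stays where it is left (friction 0.04 N m). It can be turned with the head up.
- jamb: Pin press fixed to the bench: steel base plate 115 x 250 x 12 mm, upright wooden jamb block 110 mm wide (top at 70 mm, strap screws to 83 mm) with the steel jamb leaf (top at 80 mm) and its two knuckles on its face. Origin: on the bench below the middle of the hinge axis. y: along the hinge axis towards the ram and pin; x: from the hinge axis into the jamb block; z up.
- jamb_bore (a point): Centre of the jamb hinge: on the axis of the knuckles' holes (along y), midway between them, 75 mm above the bench; axes as the jamb. The knuckles (outside diameter 22 mm, bore 11 mm, each 20 mm long) leave a 34 mm gap, free from above, from -x and down to the base plate. The jamb leaf's face is at x = 13.5 mm.
- ram (a point): End of the ram, 16 mm thick, on the hinge axis 60 mm from the jamb bore along y. From it a 6 mm pin reaches into the +y knuckle, not into the gap. Its grey housing spans y = 90 to 150, x = -18 to 18 mm, top 95 mm above the bench. Not to be handled.
- leaf: Loose door stile with the matching leaf, about 0.15 kg: light wood block 70 (x) x 34 (y) x 26 mm (z), a 3 mm steel leaf on top (29 mm in all) and one steel knuckle beyond its +x end (outside diameter 22, bore 11, 29 mm long along y). Origin: centre of the wood's underside; x towards the knuckle, z up. It fits the jamb with its x the same way as the jamb's x. Grip the wood across its width.
- leaf_bore (a point): Centre of the bore of the loose leaf's knuckle: 51 mm from the leaf's origin along its x and 18 mm above its underside; the hole runs along y. The wood block ends 16 mm before the hole's axis.
- leaf_grip (a point): A good point to grip the leaf, near its centre of mass: 14 mm from its origin along x, 24 mm above its underside; close the fingers along the leaf's y.
- other_leaf: A second loose stile of the same wood and size, but its leaf has two narrow knuckles (each 16 mm long, with a 24 mm gap between them) and does not fit the jamb: leave it. Origin and axes like the leaf. The two stiles may lie in either place.
- screwdriver: Loose screwdriver lying on the bench, 160 mm long along x. To be left alone.
- loupe: Grey metal eye loupe, a round cone 42 mm in diameter and 42 mm high. To be left alone. Origin: centre of its underside.
- barrel_ring: Brass ring, 48 mm in diameter, 6 mm high. To be left alone. Origin: centre of its underside.
- wheel: Brass toothed clock wheel 64 mm in diameter with a short arbor, 15 mm high. To be left alone. Origin: centre of its underside.
- grease_jar: Small grey jar with a white cap, 44 mm in diameter, 45 mm high. To be left alone. Origin: centre of its underside.
- tweezers: Steel tweezers 126 mm long along x, 6 mm high. To be left alone. Origin: their middle, on the bench.
Things that resemble listed ones, but are neither listed nor needed, are in the scene too. There is more than one size of the stop_box; the job needs the smaller.

How it is judged:
By the outcome, as a careful person would: the job done as asked, in the order asked, and still so for the second after the job is handed in, while the arm keeps its last pose, push and grip.
It also fails if it takes over 61 s, if anything falls off the work surface, if the arm or the gripper's body presses on something with over 40 N, if the wrist force passes 120 N, or if a joint passes its speed limit or range.

## Working session

There is one attempt and no reset: what is moved stays moved. The work goes in short steps, Python scripts to look and compute and a tool call to move; the robot and the scene stay as the last step left them, time stands still between calls to the robot, and variables do not carry over. Pictures are saved under pics/ and viewed, at most 10 in all, crops included, and the job is handed in when it is done.

Besides the shell and the picture viewer there is one more tool, called after "Request:" as name(argument=value, ...), one argument or row to a line, values as JSON. play_rows: Moves the arm, as the interface text tells. Its arguments: {"type":"object","properties":{"series":{"type":"array","items":{"type":"object","properties":{"wx":{"type":"number"},"wy":{"type":"number"},"wz":{"type":"number"},"dx":{"type":"number"},"dy":{"type":"number"},"dz":{"type":"number"},"fingers":{"type":"number"}}}},"force":{"type":"number"}},"required":["series"]}

```bash
ls; mkdir -p pics
python3 - <<'E'
from workcell import robot
import cv2
s=robot.observe();print({k:s[k] for k in('clock','eef_pos','eef_rot','opening','wrist_force')})
for n in('top','side','wrist'):
    print(n,robot.camera_info(n)); cv2.imwrite(f'pics/{n}0.png',robot.read_camera(n)[:,:,::-1])
E
```

```text
pics
{'clock': 0.0, 'eef_pos': array([0.14873883, 0.58087519, 0.19990591]), 'eef_rot': array([-2.37404300e-04,  1.25103022e-01,  9.92143521e-01, -6.41434636e-04]), 'opening': 0.08547519557919742, 'wrist_force': array([ 0.62638372,  0.72790609, -0.11064851])}
top {'fx': 504.8988144547284, 'fy': 504.8988144547284, 'cx': 307.95904560240683, 'cy': 194.80037587171395, 'pose': array([[ 0.01422289,  0.98829205, -0.15190963,  0.35491149],
       [-0.99986048,  0.01272635, -0.01081932,  0.01845386],
       [-0.00875939,  0.15204232,  0.98833517,  1.37956921],
       [ 0.        ,  0.        ,  0.        ,  1.        ]])}
side {'fx': 366.7163911715995, 'fy': 366.7163911715995, 'cx': 316.3443257065874, 'cy': 195.14401441407176, 'pose': array([[-0.94687468,  0.14523656, -0.28694021,  0.27903106],
       [-0.32069681, -0.49332937,  0.80856644,  0.77797615],
       [-0.02412262,  0.8576319 ,  0.51369799,  0.56966065],
       [ 0.        ,  0.        ,  0.        ,  1.        ]])}
wrist {'fx': 297.0501880461848, 'fy': 297.0501880461848, 'cx': 317.04358816683106, 'cy': 199.13731747659358, 'T_tool_cam': array([[-7.96198218e-04,  9.47352506e-01,  3.20191498e-01,
         8.20037934e-02],
       [ 9.99999668e-01,  6.98632270e-04,  4.19583038e-04,
         2.67651051e-04],
       [ 1.73796930e-04,  3.20191726e-01, -9.47352748e-01,
        -1.73124802e-01],
       [ 0.00000000e+00,  0.00000000e+00,  0.00000000e+00,
         1.00000000e+00]])}
```

View pics/top0.png

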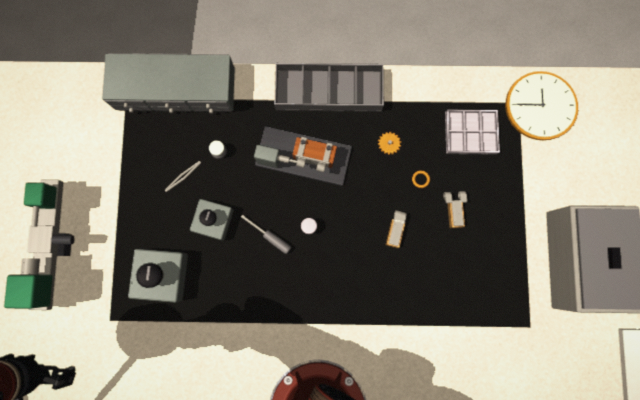

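View pics/side0.png

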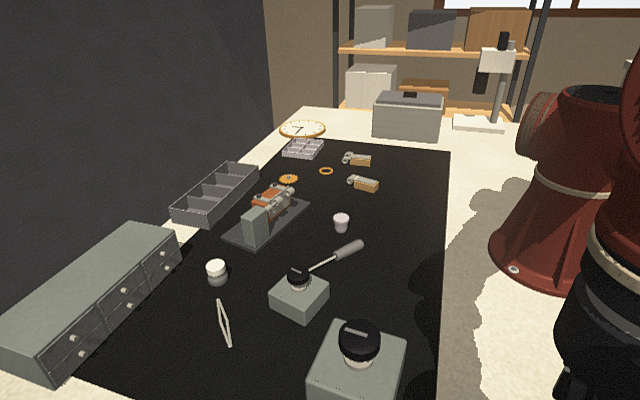

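The top view shows the small stop at (210,218), the press at (305,155) with its ram to the left, the single-knuckle stile at (397,230) and the two-knuckle stile at (456,210). I'll zoom in on these.

```bash
cat > h.py <<'E'
from workcell import robot
import numpy as np, cv2
from scipy.spatial.transform import Rotation as R
def cam(n,s=None):
    c=robot.camera_info(n)
    if n=='wrist':
        s=s or robot.observe(); q=s['eef_rot']; T=np.eye(4)
        T[:3,:3]=R.from_quat([q[1],q[2],q[3],q[0]]).as_matrix(); T[:3,3]=s['eef_pos']
        return c,T@c['T_tool_cam']
    return c,c['pose']
def p2w(C,u,v,z):
    c,P=C; d=P[:3,:3]@np.array([(u-c['cx'])/c['fx'],-(v-c['cy'])/c['fy'],-1])
    return P[:3,3]+d*(z-P[2,3])/d[2]
def w2p(C,p):
    c,P=C; q=P[:3,:3].T@(np.array(p)-P[:3,3]); return np.array([c['cx']+c['fx']*q[0]/-q[2],c['cy']-c['fy']*q[1]/-q[2]])
E
python3 - <<'E'
from h import *
im=cv2.imread('pics/top0.png')
def cr(x,y,w,h,k=None): return cv2.resize(im[y:y+h,x:x+w],(400,300),interpolation=cv2.INTER_CUBIC)
a=np.vstack([np.hstack([cr(180,195,64,48),cr(250,118,108,81)]),np.hstack([cr(365,200,64,48),cr(425,185,64,48)])])
cv2.imwrite('pics/z1.png',a)
C=cam('top')
for n,u,v,z in[('stop',208,217,.085),('jamb',314,158,.08),('leaf',397,230,.03)]: print(n,p2w(C,u,v,z))
E
```

```text
stop [0.49259433 0.2898187  0.085     ]
jamb [0.65290918 0.01816649 0.08      ]
leaf [ 0.47026852 -0.20600322  0.03      ]
```

View pics/z1.png

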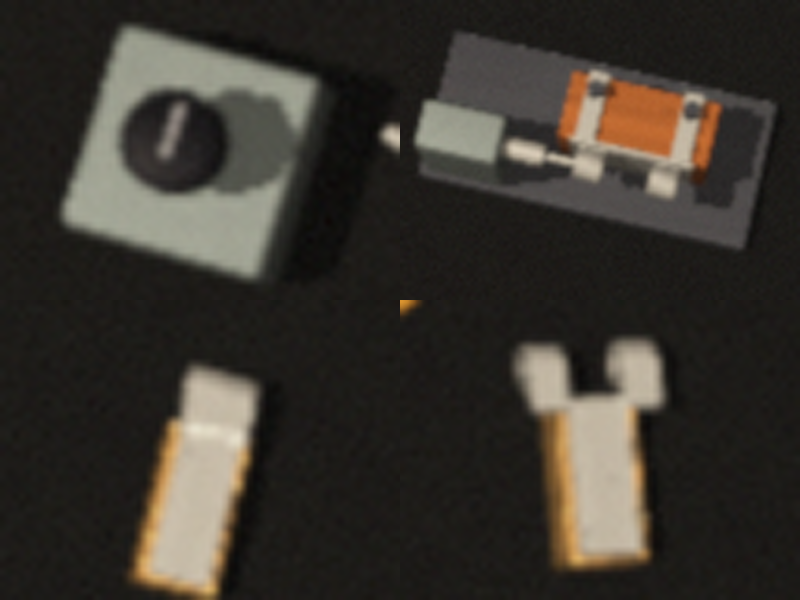

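Request:
play_rows(
  series=[
    {"dx": -0.05,"dy": -0.025,"fingers": 0},
    {"dx": -0.1,"dy": -0.05,"fingers": 0},
    {"dx": -0.145,"dy": -0.07,"fingers": 0},
    {"dx": -0.19,"dy": -0.092,"fingers": 0},
    {"dx": -0.235,"dy": -0.115,"fingers": 0},
    {"dx": -0.28,"dy": -0.137,"fingers": 0},
    {"dx": -0.325,"dy": -0.159,"fingers": 0},
    {"dx": -0.37,"dy": -0.181,"fingers": 0},
  ],
)

```text
$.series[0]: bad value
```

Request:
play_rows(
  series=[
    {"dx": -0.034,"dy": -0.016,"fingers": 0},
    {"dx": -0.034,"dy": -0.016,"fingers": 0},
    {"dx": -0.034,"dy": -0.016,"fingers": 0},
  ],
)

```text
$.series[0]: bad value
```

Run:
```python
from h import *
C=cam('top')
g=lambda u,v,z:p2w(C,u,v,z)
z1=lambda x,y,ox,oy,k,z:g(ox+(x+.5)*k-.5,oy+(y+.5)*k-.5,z)
a=z1(188,166,250,118,.27,.086);b=z1(262,182,250,118,.27,.086);print('knuck',a,b,(a+b)/2)
a=z1(55,30,250,118,.27,.012);b=z1(375,103,250,118,.27,.012);d=a-b;print('jamb yaw',np.arctan2(-d[0],d[1]))
a=z1(222,97,365,200,.16,.029);b=z1(178,285,365,200,.16,.026);d=a-b;print('leaf',a,b,np.arctan2(d[1],d[0]))
s=robot.observe();print(s['clock'],s['eef_pos'],s['joints'],s['opening'])
C=cam('wrist',s);im=robot.read_camera('wrist');cv2.imwrite('pics/w1.png',im[:,:,::-1])
print(w2p(C,[.492,.290,.085]))
```

```text
knuck [0.63916302 0.05363843 0.086     ] [0.62826766 0.00121461 0.086     ] [0.63371534 0.02742652 0.086     ]
jamb yaw -0.21891109681435106
leaf [ 0.51053237 -0.21498407  0.029     ] [ 0.42992277 -0.19566636  0.026     ] -0.23520952975405424
0.15 [0.14877222 0.58098876 0.20012352] [ 1.10231585e+00  1.04548413e-01  9.66742961e-02  1.56388279e+00
 -2.51071677e-05  1.35310477e+00] 0.085101209572195
[181.06560125 454.51668247]
```

View pics/w1.png

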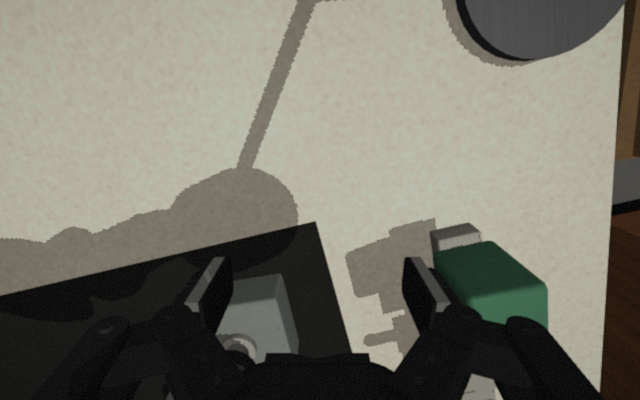

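The wrist view shows only the mat corner, and the moves were refused; I'll retry with every field given.

Request:
play_rows(
  series=[
    {"dx": -0.045,"dy": -0.022,"dz": 0.0,"wx": 0.0,"wy": 0.0,"wz": 0.0,"fingers": 0.0},
    {"dx": -0.09,"dy": -0.044,"dz": 0.0,"wx": 0.0,"wy": 0.0,"wz": 0.0,"fingers": 0.0},
    {"dx": -0.135,"dy": -0.066,"dz": 0.0,"wx": 0.0,"wy": 0.0,"wz": 0.0,"fingers": 0.0},
    {"dx": -0.18,"dy": -0.088,"dz": 0.0,"wx": 0.0,"wy": 0.0,"wz": 0.0,"fingers": 0.0},
    {"dx": -0.225,"dy": -0.11,"dz": 0.0,"wx": 0.0,"wy": 0.0,"wz": 0.0,"fingers": 0.0},
  ],
)

```text
clock: 0.7
eef_pos: [0.3404, 0.4177, 0.2007]
eef_rot: [0.0, 0.125, 0.992, 0.0]
wrist_force: [0.2, 0.3, 0.0]
opening: 0.0121
grasp_force: 0.0
```

Request:
play_rows(
  series=[
    {"dx": -0.045,"dy": -0.022,"dz": 0.0,"wx": 0.0,"wy": 0.0,"wz": 0.0,"fingers": 0.0},
    {"dx": -0.09,"dy": -0.044,"dz": 0.0,"wx": 0.0,"wy": 0.0,"wz": 0.0,"fingers": 0.0},
    {"dx": -0.135,"dy": -0.066,"dz": 0.0,"wx": 0.0,"wy": 0.0,"wz": 0.0,"fingers": 0.0},
    {"dx": -0.18,"dy": -0.087,"dz": 0.0,"wx": 0.0,"wy": 0.0,"wz": 0.0,"fingers": 0.0},
    {"dx": -0.18,"dy": -0.087,"dz": 0.0,"wx": 0.0,"wy": 0.0,"wz": 0.0,"fingers": 0.0},
    {"dx": -0.18,"dy": -0.087,"dz": 0.0,"wx": 0.0,"wy": 0.0,"wz": 0.0,"fingers": 0.0},
  ],
)

```text
clock: 1.3
eef_pos: [0.4925, 0.2893, 0.2003]
eef_rot: [-0.0, 0.126, 0.992, -0.0]
wrist_force: [-0.3, 0.6, 0.3]
opening: 0.0
grasp_force: 0.0
```

Run:
```python
from h import *
s=robot.observe();print(s['clock'],s['eef_pos'],s['eef_rot'],s['opening'])
C=cam('wrist',s);im=robot.read_camera('wrist');cv2.imwrite('pics/w2.png',im[:,:,::-1])
print(w2p(C,[.492,.290,.085]),w2p(C,s['eef_pos']))
```

```text
1.3 [0.49246149 0.28926916 0.20026679] [-4.81795183e-04  1.26265339e-01  9.91996385e-01 -5.83687081e-05] 2.482536119371375e-05
[317.50562828 184.1029335 ] [316.77302677 233.88060212]
```

View pics/w2.png

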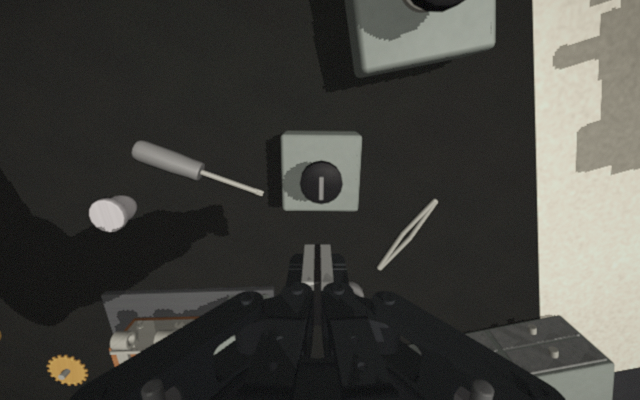

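Wrist view: the small stop's head is at (321,181) on its box (box top centred near (321,171)), which is about 3 px off the prediction. I'll compare estimates.

Run:
```python
from h import *
s=robot.observe();C=cam('wrist',s);T=cam('top')
im=cv2.imread('pics/w2.png',0);t=cv2.imread('pics/top0.png',0)
def boxc(im,x0,y0,x1,y1):
    m=np.zeros_like(im);m[y0:y1,x0:x1]=im[y0:y1,x0:x1]>55
    n,l,st,c=cv2.connectedComponentsWithStats(m);k=1+np.argmax(st[1:,4])
    return cv2.minAreaRect(np.argwhere(l==k)[:,::-1].astype(np.float32))
for I,c,r in((im,C,(270,120,372,222)),(t,T,(185,195,240,245))):
    b=boxc(I,*r);print(b,p2w(c,*b[0],.045))
    x0,y0,x1,y1=r
print('head wrist',p2w(C,321,181.5,.085),'head top',p2w(T,207.7,217.3,.085))
```

```text
((320.81341552734375, 170.58290100097656), (81.15473937988281, 80.63312530517578), 1.2453643083572388) [0.48785516 0.29573075 0.045     ]
((209.96597290039062, 218.857666015625), (34.07802963256836, 34.88105010986328), 17.52556800842285) [0.49195545 0.29274567 0.045     ]
head wrist [0.48960738 0.29499272 0.085     ] head top [0.49180625 0.29055982 0.085     ]
```

Request:
play_rows(
  series=[
    {"dx": 0.0035,"dy": 0.004,"dz": 0.045,"wx": 0.0,"wy": 0.0,"wz": 0.0,"fingers": 0.0},
    {"dx": 0.0035,"dy": 0.004,"dz": 0.09,"wx": 0.0,"wy": 0.0,"wz": 0.0,"fingers": 0.0},
    {"dx": 0.0035,"dy": 0.004,"dz": 0.11,"wx": 0.0,"wy": 0.0,"wz": 0.0,"fingers": 0.0},
    {"dx": 0.0035,"dy": 0.004,"dz": 0.118,"wx": 0.0,"wy": 0.0,"wz": 0.0,"fingers": 0.0},
    {"dx": 0.0035,"dy": 0.004,"dz": 0.121,"wx": 0.0,"wy": 0.0,"wz": 0.0,"fingers": 0.0},
    {"dx": 0.0035,"dy": 0.004,"dz": 0.122,"wx": 0.0,"wy": 0.0,"wz": 0.0,"fingers": 0.0},
    {"dx": 0.0035,"dy": 0.004,"dz": 0.122,"wx": 0.0,"wy": 0.0,"wz": 0.0,"fingers": 0.0},
  ],
)

```text
clock: 2.05
eef_pos: [0.4904, 0.2955, 0.0803]
eef_rot: [0.001, 0.125, 0.992, 0.001]
wrist_force: [0.7, 0.3, 0.5]
opening: 0.0001
grasp_force: 0.0
```

Request:
play_rows(
  series=[
    {"dx": 0.0,"dy": 0.0,"dz": 0.002,"wx": 0.0,"wy": 0.0,"wz": 0.0,"fingers": 0.0},
    {"dx": 0.0,"dy": 0.0,"dz": 0.002,"wx": 0.0,"wy": 0.0,"wz": 0.0,"fingers": 0.0},
    {"dx": 0.0,"dy": 0.0,"dz": 0.002,"wx": 0.0,"wy": 0.0,"wz": 0.0,"fingers": 0.0},
  ],
)

```text
clock: 2.35
eef_pos: [0.4898, 0.295, 0.077]
eef_rot: [0.0, 0.125, 0.992, 0.0]
wrist_force: [0.8, 0.2, -0.7]
opening: 0.0002
grasp_force: 0.0
```

Run:
```python
from h import *
s=robot.observe();print(s['eef_pos'],s['wrist_force'],s['torque'])
cv2.imwrite('pics/s1.png',cv2.resize(robot.read_camera('side')[200:340,220:420,::-1],(800,560),interpolation=2))
```

```text
[0.48982639 0.29495577 0.07704474] [ 0.7875261   0.22563328 -0.70614594] [ 0.05593518 -0.05393626  0.04020449]
```

View pics/s1.png

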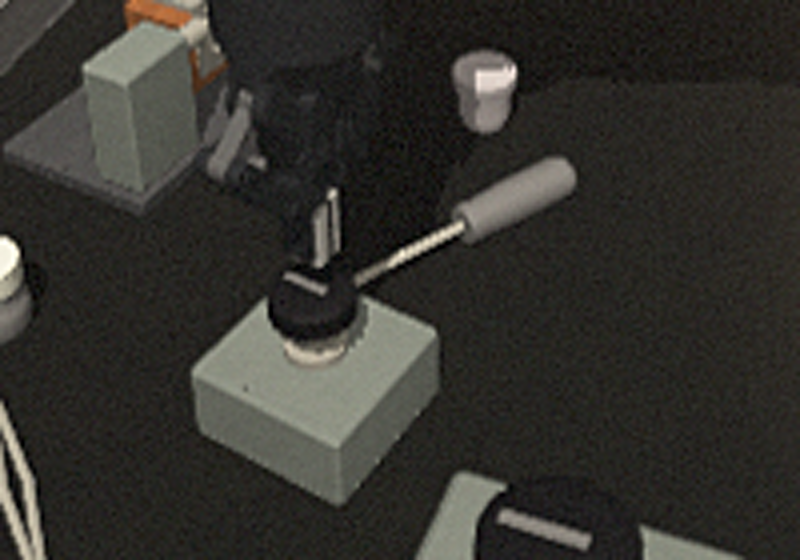

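The side view shows the fingertips hanging at crop (325,265), just beyond or above the head (centre ~(313,290)) and not touching it. I'll check against the calibration.

Run:
```python
from h import *
s=robot.observe();S=cam('side');T=cam('top')
f=lambda p:(p-[220,200])*4
p=np.array(s['eef_pos']);print('tcp in side crop',f(w2p(S,p)),'tcp+20',f(w2p(S,p+[0,0,.02])))
for h in([.4903,.2935,.085],[.492,.2905,.085],[.489,.295,.085]):print('head',f(w2p(S,h)))
for b in([.4903,.2935,.0],):print('box',f(w2p(S,b)))
print('side->head top',p2w(S,220+313/4,200+285/4,.085))
```

```text
tcp in side crop [317.13834821 300.66592107] tcp+20 [315.10799062 269.14352668]
head [316.38895147 285.88319578]
head [315.32547238 281.02313413]
head [317.80460511 288.52219817]
box [324.46967097 411.52521913]
side->head top [0.49207191 0.29341015 0.085     ]
```

Run:
```python
from h import *
c=robot.camera_info('wrist');C=(c,c['T_tool_cam'])
for z in(0,-.01,-.02,-.03):
  print(z,[w2p(C,[x,0,z]).round(1) for x in(-.011,0,.011)])
s=robot.observe();S=cam('side');q=s['eef_rot'];M=R.from_quat([q[1],q[2],q[3],q[0]]).as_matrix()
for z in(0,-.01,-.02,-.03):
  print(z,[((w2p(S,s['eef_pos']+M@[x,0,z])-[220,200])*4).round(0) for x in(-.011,0,.011)])
im=robot.read_camera('wrist')[:,:,::-1];cv2.imwrite('pics/w3.png',cv2.resize(im[130:330,190:450],(780,600),interpolation=2))
```

```text
0 [array([316.8, 249.2]), array([316.8, 233.9]), array([316.8, 218. ])]
-0.01 [array([316.8, 257. ]), array([316.8, 241. ]), array([316.7, 224.3])]
-0.02 [array([316.8, 265.5]), array([316.7, 248.8]), array([316.7, 231.4])]
-0.03 [array([316.7, 275.1]), array([316.7, 257.6]), array([316.7, 239.4])]
0 [array([299., 292.]), array([317., 301.]), array([336., 309.])]
-0.01 [array([297., 277.]), array([316., 285.]), array([335., 293.])]
-0.02 [array([296., 261.]), array([315., 269.]), array([334., 278.])]
-0.03 [array([295., 245.]), array([314., 253.]), array([333., 261.])]
```

View pics/w3.png

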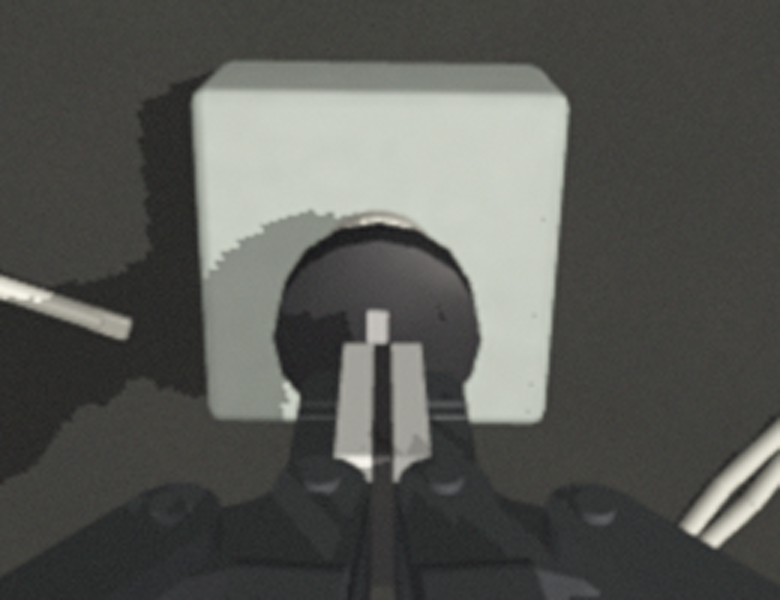

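The fingertips appear to end about 25–30 mm above the nominal TCP, still clear of the head (crop circle centre (377,335)). I'll descend slowly and feel for contact.

Request:
play_rows(
  series=[
    {"dx": 0.0,"dy": 0.0,"dz": 0.005,"wx": 0.0,"wy": 0.0,"wz": 0.0,"fingers": 0.0},
    {"dx": 0.0,"dy": 0.0,"dz": 0.008,"wx": 0.0,"wy": 0.0,"wz": 0.0,"fingers": 0.0},
    {"dx": 0.0,"dy": 0.0,"dz": 0.01,"wx": 0.0,"wy": 0.0,"wz": 0.0,"fingers": 0.0},
    {"dx": 0.0,"dy": 0.0,"dz": 0.01,"wx": 0.0,"wy": 0.0,"wz": 0.0,"fingers": 0.0},
  ],
)

```text
clock: 2.85
eef_pos: [0.4893, 0.2948, 0.0661]
eef_rot: [-0.0, 0.125, 0.992, -0.0]
wrist_force: [0.8, -0.5, 0.4]
opening: -0.0
grasp_force: 0.0
```

```bash
python3 -c "
from h import *
print(robot.pinch_z,[a for a in dir(robot) if a[0]!='_'])"
```

```text
0.0187 ['MotionError', 'camera_info', 'job_done', 'observe', 'pinch_z', 'read_camera']
```

Request:
play_rows(
  series=[
    {"dx": 0.0,"dy": 0.0,"dz": 0.003,"wx": 0.0,"wy": 0.0,"wz": 0.0,"fingers": 0.0},
    {"dx": 0.0,"dy": 0.0,"dz": 0.006,"wx": 0.0,"wy": 0.0,"wz": 0.0,"fingers": 0.0},
    {"dx": 0.0,"dy": 0.0,"dz": 0.006,"wx": 0.0,"wy": 0.0,"wz": 0.0,"fingers": 0.0},
    {"dx": 0.0,"dy": 0.0,"dz": 0.006,"wx": 0.0,"wy": 0.0,"wz": 0.0,"fingers": 0.0},
  ],
)

```text
clock: 3.25
eef_pos: [0.4895, 0.2949, 0.0606]
eef_rot: [-0.0, 0.125, 0.992, -0.0]
wrist_force: [-0.1, -0.2, 0.3]
opening: 0.0002
grasp_force: 0.0
```

Run:
```python
from h import *
s=robot.observe();print(s['eef_pos'],s['wrist_force'])
a=cv2.resize(robot.read_camera('side')[220:320,240:373,::-1],(532,400),interpolation=2)
w=cv2.resize(robot.read_camera('wrist')[150:350,190:450,::-1],(520,400),interpolation=2)[:,130:390]
cv2.imwrite('pics/c2.png',np.hstack([a,w]))
S=cam('side')
```

```text
[0.48954096 0.29494094 0.06062884] [-0.05402807 -0.1965954   0.3063716 ]
```

View pics/c2.png

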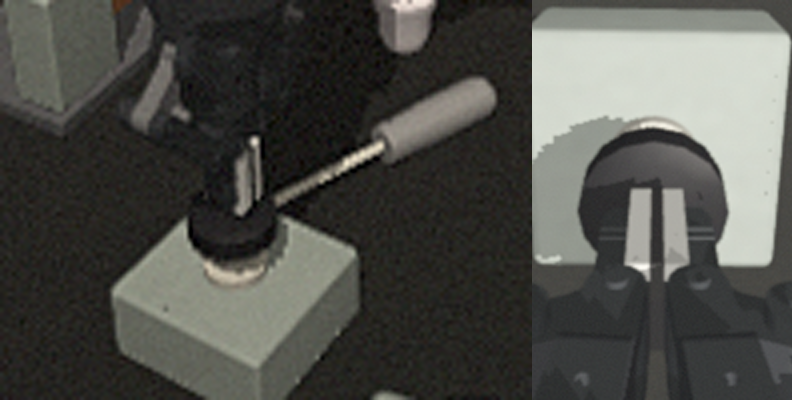

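Side crop: the fingertips are at about (243,212), above the head and almost touching it. Lowering further.

Request:
play_rows(
  series=[
    {"dx": 0.0,"dy": 0.0,"dz": 0.004,"wx": 0.0,"wy": 0.0,"wz": 0.0,"fingers": 0.0},
    {"dx": 0.0,"dy": 0.0,"dz": 0.005,"wx": 0.0,"wy": 0.0,"wz": 0.0,"fingers": 0.0},
    {"dx": 0.0,"dy": 0.0,"dz": 0.005,"wx": 0.0,"wy": 0.0,"wz": 0.0,"fingers": 0.0},
    {"dx": 0.0,"dy": 0.0,"dz": 0.005,"wx": 0.0,"wy": 0.0,"wz": 0.0,"fingers": 0.0},
  ],
)

```text
clock: 3.75
eef_pos: [0.4895, 0.2949, 0.0557]
eef_rot: [-0.0, 0.125, 0.992, 0.0]
wrist_force: [-0.6, -0.3, -0.3]
opening: -0.0001
grasp_force: 0.0
```

Request:
play_rows(
  series=[
    {"dx": 0.0,"dy": 0.0,"dz": 0.002,"wx": 0.0,"wy": 0.0,"wz": 0.0,"fingers": 0.0},
    {"dx": 0.0,"dy": 0.0,"dz": 0.003,"wx": 0.0,"wy": 0.0,"wz": 0.0,"fingers": 0.0},
    {"dx": 0.0,"dy": 0.0,"dz": 0.003,"wx": 0.0,"wy": 0.0,"wz": 0.0,"fingers": 0.0},
    {"dx": 0.0,"dy": 0.0,"dz": 0.003,"wx": 0.0,"wy": 0.0,"wz": 0.0,"fingers": 0.0},
  ],
)

```text
clock: 4.15
eef_pos: [0.4899, 0.295, 0.053]
eef_rot: [0.0, 0.125, 0.992, 0.0]
wrist_force: [0.6, 0.2, 2.1]
opening: 0.0
grasp_force: 1.0
```

Request:
play_rows(
  series=[
    {"dx": 0.0,"dy": 0.0,"dz": 0.002,"wx": 0.0,"wy": 0.0,"wz": 0.0,"fingers": 0.0},
    {"dx": 0.0,"dy": 0.0,"dz": 0.004,"wx": 0.0,"wy": 0.0,"wz": 0.0,"fingers": 0.0},
    {"dx": 0.0,"dy": 0.0,"dz": 0.006,"wx": 0.0,"wy": 0.0,"wz": 0.0,"fingers": 0.0},
    {"dx": 0.0,"dy": 0.0,"dz": 0.006,"wx": 0.0,"wy": 0.0,"wz": 0.0,"fingers": 0.0},
    {"dx": 0.0,"dy": 0.0,"dz": 0.006,"wx": 0.0,"wy": 0.0,"wz": 0.0,"fingers": 0.0},
  ],
)

```text
clock: 4.65
eef_pos: [0.4899, 0.2951, 0.0474]
eef_rot: [0.0, 0.125, 0.992, 0.0]
wrist_force: [-1.3, -0.8, 7.6]
opening: -0.0002
grasp_force: 4.1
```

Request:
play_rows(
  series=[
    {"dx": 0.0,"dy": 0.0,"dz": 0.001,"wx": 0.0,"wy": 0.0,"wz": 0.0,"fingers": 0.0},
    {"dx": 0.0,"dy": 0.0,"dz": 0.0015,"wx": 0.0,"wy": 0.0,"wz": 0.0,"fingers": 0.0},
    {"dx": 0.0,"dy": 0.0,"dz": 0.0015,"wx": 0.0,"wy": 0.0,"wz": 0.0,"fingers": 0.0},
  ],
)

```text
clock: 4.95
eef_pos: [0.4901, 0.2952, 0.0471]
eef_rot: [0.001, 0.125, 0.992, 0.0]
wrist_force: [-5.4, -2.3, 17.9]
opening: -0.0
grasp_force: 9.0
```

Bottomed out: the force rises sharply at TCP z = 0.047, so the fingertips sit 30.6 mm above the nominal TCP. Now I'll let the head spring up and open the fingers.

Request:
play_rows(
  series=[
    {"dx": 0.0,"dy": 0.0,"dz": -0.02,"wx": 0.0,"wy": 0.0,"wz": 0.0,"fingers": 0.0},
    {"dx": 0.0,"dy": -0.001,"dz": -0.06,"wx": 0.0,"wy": 0.0,"wz": 0.0,"fingers": 0.0},
    {"dx": 0.0,"dy": -0.001,"dz": -0.06,"wx": 0.0,"wy": 0.0,"wz": 0.0,"fingers": 1.0},
    {"dx": 0.0,"dy": -0.001,"dz": -0.06,"wx": 0.0,"wy": 0.0,"wz": 0.0,"fingers": 1.0},
    {"dx": 0.0,"dy": -0.001,"dz": -0.06,"wx": 0.0,"wy": 0.0,"wz": 0.0,"fingers": 1.0},
    {"dx": 0.0,"dy": -0.001,"dz": -0.06,"wx": 0.0,"wy": 0.0,"wz": 0.0,"fingers": 1.0},
    {"dx": 0.0,"dy": -0.001,"dz": -0.06,"wx": 0.0,"wy": 0.0,"wz": 0.0,"fingers": 1.0},
    {"dx": 0.0,"dy": -0.001,"dz": -0.06,"wx": 0.0,"wy": 0.0,"wz": 0.0,"fingers": 1.0},
  ],
)

```text
clock: 5.75
eef_pos: [0.489, 0.2939, 0.1046]
eef_rot: [-0.0, 0.125, 0.992, -0.0]
wrist_force: [0.4, 0.3, 0.1]
opening: 0.0847
grasp_force: 0.0
```

Request:
play_rows(
  series=[
    {"dx": -0.001,"dy": 0.0,"dz": 0.045,"wx": 0.0,"wy": 0.0,"wz": 0.0,"fingers": 1.0},
    {"dx": -0.001,"dy": 0.0,"dz": 0.065,"wx": 0.0,"wy": 0.0,"wz": 0.0,"fingers": 1.0},
    {"dx": -0.001,"dy": 0.0,"dz": 0.076,"wx": 0.0,"wy": 0.0,"wz": 0.0,"fingers": 1.0},
    {"dx": -0.001,"dy": 0.0,"dz": 0.078,"wx": 0.0,"wy": 0.0,"wz": 0.0,"fingers": 1.0},
    {"dx": -0.001,"dy": 0.0,"dz": 0.078,"wx": 0.0,"wy": 0.0,"wz": 0.0,"fingers": 1.0},
  ],
)

```text
clock: 6.25
eef_pos: [0.4907, 0.2939, 0.0279]
eef_rot: [0.0, 0.125, 0.992, 0.0]
wrist_force: [0.3, 0.3, 0.3]
opening: 0.0854
grasp_force: 0.0
```

Request:
play_rows(
  force=20,
  series=[
    {"dx": 0.0,"dy": 0.0,"dz": 0.0,"wx": 0.0,"wy": 0.0,"wz": 0.0,"fingers": 0.4},
    {"dx": 0.0,"dy": 0.0,"dz": 0.0,"wx": 0.0,"wy": 0.0,"wz": 0.0,"fingers": 0.4},
    {"dx": 0.0,"dy": 0.0,"dz": 0.0,"wx": 0.0,"wy": 0.0,"wz": 0.0,"fingers": 0.4},
    {"dx": 0.0,"dy": 0.0,"dz": 0.0,"wx": 0.0,"wy": 0.0,"wz": 0.0,"fingers": 0.4},
    {"dx": 0.0,"dy": 0.0,"dz": 0.0,"wx": 0.0,"wy": 0.0,"wz": 0.0,"fingers": 0.4},
    {"dx": 0.0,"dy": 0.0,"dz": 0.0,"wx": 0.0,"wy": 0.0,"wz": 0.0,"fingers": 0.4},
  ],
)

```text
clock: 6.85
eef_pos: [0.4908, 0.2937, 0.0276]
eef_rot: [0.0, 0.125, 0.992, 0.0]
wrist_force: [1.6, -2.5, 1.3]
opening: 0.0432
grasp_force: 20.1
```

Request:
play_rows(
  series=[
    {"dx": 0.0,"dy": 0.0,"dz": 0.0,"wx": 0.0,"wy": 0.0,"wz": 0.13,"fingers": 0.4},
    {"dx": 0.0,"dy": 0.0,"dz": 0.0,"wx": 0.0,"wy": 0.0,"wz": 0.26,"fingers": 0.4},
    {"dx": 0.0,"dy": 0.0,"dz": 0.0,"wx": 0.0,"wy": 0.0,"wz": 0.39,"fingers": 0.4},
    {"dx": 0.0,"dy": 0.0,"dz": 0.0,"wx": 0.0,"wy": 0.0,"wz": 0.52,"fingers": 0.4},
    {"dx": 0.0,"dy": 0.0,"dz": 0.0,"wx": 0.0,"wy": 0.0,"wz": 0.65,"fingers": 0.4},
    {"dx": 0.0,"dy": 0.0,"dz": 0.0,"wx": 0.0,"wy": 0.0,"wz": 0.78,"fingers": 0.4},
    {"dx": 0.0,"dy": 0.0,"dz": 0.0,"wx": 0.0,"wy": 0.0,"wz": 0.91,"fingers": 0.4},
    {"dx": 0.0,"dy": 0.0,"dz": 0.0,"wx": 0.0,"wy": 0.0,"wz": 0.97,"fingers": 0.4},
  ],
)

```text
clock: 7.65
eef_pos: [0.492, 0.2949, 0.0282]
eef_rot: [0.001, 0.575, 0.818, 0.002]
wrist_force: [5.4, 4.0, 1.9]
opening: 0.0431
grasp_force: 20.3
```

```bash
python3 -c "
from h import *
s=robot.observe();print(s['joints'],s['torque'],s['eef_rot'])"
```

```text
[ 3.11272771e-01  6.06545456e-02 -2.63051113e-01  1.24305289e+00
  1.31501716e-03  1.53660002e+00] [ 0.79379713 -1.14680094  0.00758962] [6.92072996e-04 5.75046279e-01 8.18118126e-01 2.00730135e-03]
```

Request:
play_rows(
  series=[
    {"dx": 0.0,"dy": 0.0,"dz": 0.0,"wx": 0.0,"wy": 0.0,"wz": 0.05,"fingers": 0.4},
    {"dx": 0.0,"dy": 0.0,"dz": 0.0,"wx": 0.0,"wy": 0.0,"wz": 0.1,"fingers": 0.4},
    {"dx": 0.0,"dy": 0.0,"dz": 0.0,"wx": 0.0,"wy": 0.0,"wz": 0.14,"fingers": 0.4},
    {"dx": 0.0,"dy": 0.0,"dz": 0.0,"wx": 0.0,"wy": 0.0,"wz": 0.14,"fingers": 0.4},
  ],
)

```text
clock: 8.05
eef_pos: [0.4922, 0.2954, 0.0284]
eef_rot: [0.0, 0.629, 0.777, 0.003]
wrist_force: [5.3, 5.6, 1.0]
opening: 0.043
grasp_force: 20.2
```

```bash
python3 -c "
from h import *
s=robot.observe();print(s['joints'],s['torque'],s['eef_rot'],s['wrist_force'])"
```

```text
[ 0.31163693  0.0605889  -0.26281268  1.24264219  0.00212506  1.67244175] [ 1.18816034 -1.19120835  0.53215434] [4.10295216e-04 6.29101783e-01 7.77318577e-01 2.57046905e-03] [5.34878704 5.63820397 1.03009985]
```

The torque rise to 0.53 N m confirms the end stop. Releasing and rising.

Request:
play_rows(
  series=[
    {"dx": 0.0,"dy": 0.0,"dz": 0.0,"wx": 0.0,"wy": 0.0,"wz": 0.0,"fingers": 1.0},
    {"dx": 0.0,"dy": 0.0,"dz": 0.0,"wx": 0.0,"wy": 0.0,"wz": 0.0,"fingers": 1.0},
    {"dx": 0.0,"dy": 0.0,"dz": 0.0,"wx": 0.0,"wy": 0.0,"wz": 0.0,"fingers": 1.0},
    {"dx": 0.0,"dy": 0.0,"dz": 0.0,"wx": 0.0,"wy": 0.0,"wz": 0.0,"fingers": 1.0},
    {"dx": 0.0,"dy": 0.0,"dz": -0.04,"wx": 0.0,"wy": 0.0,"wz": 0.0,"fingers": 1.0},
    {"dx": 0.0,"dy": 0.0,"dz": -0.085,"wx": 0.0,"wy": 0.0,"wz": 0.0,"fingers": 1.0},
    {"dx": 0.0,"dy": 0.0,"dz": -0.13,"wx": 0.0,"wy": 0.0,"wz": -0.1,"fingers": 1.0},
    {"dx": 0.0,"dy": 0.0,"dz": -0.17,"wx": 0.0,"wy": 0.0,"wz": -0.2,"fingers": 1.0},
  ],
)

```text
clock: 8.85
eef_pos: [0.4902, 0.2937, 0.1995]
eef_rot: [0.0, 0.547, 0.837, 0.0]
wrist_force: [1.6, 0.5, 0.8]
opening: 0.0852
grasp_force: 0.0
```

Run:
```python
from h import *
s=robot.observe();q=s['eef_rot'];M=R.from_quat([q[1],q[2],q[3],q[0]])
yaw=np.arctan2(*M.as_matrix()[1::-1,0]);print(s['clock'],s['eef_pos'],yaw,s['opening'],'wz',yaw-(np.pi-.235))
print('shift tool',M.inv().apply(np.array([.4776,-.2071,.2])-s['eef_pos']))
w=robot.read_camera('wrist');cv2.imwrite('pics/w_stop.png',w[:,:,::-1]);t=robot.read_camera('top');cv2.imwrite('pics/top1.png',t[:,:,::-1])
# slot angle of head in top view: bright mark on dark head
```

```text
8.85 [0.49023477 0.2936912  0.19951281] 1.9846719635237755 0.0851962660463689 wz -0.9219206900660177
shift tool [-0.45342772 -0.21296606 -0.00067477]
```

Run:
```python
from h import *
s=robot.observe();C=cam('wrist',s)
for f,CC in(('pics/w_stop.png',C),):
    g=cv2.imread(f,0);u,v=w2p(C,[.491,.294,.085]);print(u,v)
    p=g[int(v)-12:int(v)+13,int(u)-12:int(u)+13]
    pts=np.argwhere(p>np.median(p)+40)[:,::-1]
    W=np.array([p2w(C,int(u)-12+a,int(v)-12+b,.085)[:2] for a,b in pts]);print(len(W),W.mean(0))
    _,S,V=np.linalg.svd(W-W.mean(0));print(S,np.arctan2(V[0,1],V[0,0]), 'old',2.888-np.pi)
```

```text
313.69760635833853 183.66838094589036
80 [0.49626032 0.2926049 ]
[0.05758092 0.02984165] -0.7109024550631757 old -0.2535926535897932
```

Request:
play_rows(
  series=[
    {"dx": -0.044,"dy": -0.0207,"dz": 0.0,"wx": 0.0,"wy": 0.0,"wz": -0.14,"fingers": 1.0},
    {"dx": -0.088,"dy": -0.0413,"dz": 0.0,"wx": 0.0,"wy": 0.0,"wz": -0.28,"fingers": 1.0},
    {"dx": -0.132,"dy": -0.062,"dz": 0.0,"wx": 0.0,"wy": 0.0,"wz": -0.42,"fingers": 1.0},
    {"dx": -0.176,"dy": -0.0827,"dz": 0.0,"wx": 0.0,"wy": 0.0,"wz": -0.56,"fingers": 1.0},
    {"dx": -0.22,"dy": -0.1033,"dz": 0.0,"wx": 0.0,"wy": 0.0,"wz": -0.7,"fingers": 1.0},
    {"dx": -0.264,"dy": -0.124,"dz": 0.0,"wx": 0.0,"wy": 0.0,"wz": -0.82,"fingers": 1.0},
    {"dx": -0.308,"dy": -0.1447,"dz": 0.0,"wx": 0.0,"wy": 0.0,"wz": -0.922,"fingers": 1.0},
    {"dx": -0.352,"dy": -0.1653,"dz": 0.0,"wx": 0.0,"wy": 0.0,"wz": -0.922,"fingers": 1.0},
  ],
)

```text
clock: 9.75
eef_pos: [0.4792, -0.0721, 0.1966]
eef_rot: [-0.0, 0.117, 0.993, 0.0]
wrist_force: [1.7, -0.5, -0.5]
opening: 0.0856
grasp_force: 0.0
```

Run:
```python
from h import *
s=robot.observe();q=s['eef_rot'];M=R.from_quat([q[1],q[2],q[3],q[0]])
yaw=np.arctan2(*M.as_matrix()[1::-1,0]);print(s['clock'],s['eef_pos'],yaw,s['joints'])
print('shift tool',M.inv().apply(np.array([.4776,-.2071,.2])-s['eef_pos']))
```

```text
9.75 [ 0.4792413  -0.07205155  0.19655946] 2.9068803338486644 [-4.20132740e-01 -2.49731433e-01 -2.48429550e-01  1.57247023e+00
  2.64045610e-04 -1.85420417e-01]
shift tool [-0.02980991 -0.13172617 -0.00349321]
```

Request:
play_rows(
  series=[
    {"dx": -0.01,"dy": -0.044,"dz": 0.0,"wx": 0.0,"wy": 0.0,"wz": 0.0,"fingers": 1.0},
    {"dx": -0.02,"dy": -0.088,"dz": 0.0,"wx": 0.0,"wy": 0.0,"wz": 0.0,"fingers": 1.0},
    {"dx": -0.03,"dy": -0.13,"dz": 0.0,"wx": 0.0,"wy": 0.0,"wz": 0.0,"fingers": 1.0},
    {"dx": -0.03,"dy": -0.13,"dz": 0.0,"wx": 0.0,"wy": 0.0,"wz": 0.0,"fingers": 1.0},
    {"dx": -0.03,"dy": -0.13,"dz": 0.0,"wx": 0.0,"wy": 0.0,"wz": 0.0,"fingers": 1.0},
  ],
)

```text
clock: 10.25
eef_pos: [0.4777, -0.2045, 0.1963]
eef_rot: [-0.001, 0.12, 0.993, 0.001]
wrist_force: [-0.0, 1.0, 0.1]
opening: 0.0854
grasp_force: 0.0
```

Run:
```python
from h import *
s=robot.observe();C=cam('wrist',s);im=robot.read_camera('wrist')[:,:,::-1];cv2.imwrite('pics/leaf1.png',im)
print(s['clock'],s['eef_pos'])
u,v=w2p(C,[.4776,-.2071,.029]);print(u,v)
# stop mark (earlier frame)
s0=dict(eef_pos=np.array([.49023,.29369,.19951]),eef_rot=[0,np.cos(1.98467/2),np.sin(1.98467/2),0])
C0=cam('wrist',s0);g=cv2.imread('pics/w_stop.png',0)
a=cv2.resize(g[130:240,260:370],(400,400),interpolation=2)
x0=int(max(0,u-70));b=cv2.resize(im[max(0,int(v)-100):int(v)+100,x0:x0+140],(400,571))
print('crop off',x0,max(0,int(v)-100))
o=np.zeros((571,800,3),np.uint8);o[:400,:400]=a[:,:,None];o[:,400:]=b;cv2.imwrite('pics/v9.png',o)
```

```text
10.25 [ 0.47765766 -0.2044542   0.19625133]
314.5857956619529 173.15503773166824
crop off 244 73
```

View pics/v9.png

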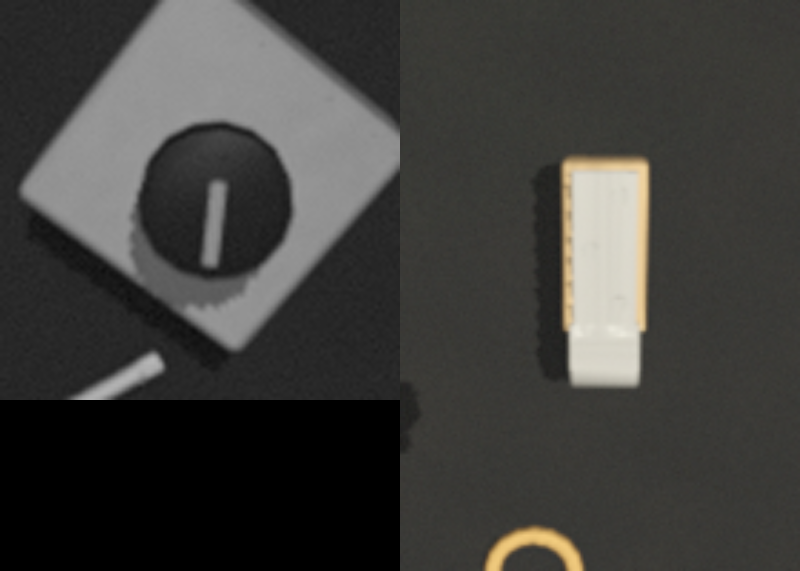

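The left crop shows the head's mark pointing from (219,182) to (209,267), about 1.02 rad clockwise of the start, so the reset is done. In the right crop the single-knuckle stile has its wood far end at row 157, near end at row 330, knuckle end at row 385 and centre column 605.

Run:
```python
from h import *
s=robot.observe();C=cam('wrist',s);q=s['eef_rot'];M=R.from_quat([q[1],q[2],q[3],q[0]])
k=400/140
f=lambda x,y,z:p2w(C,244+(x-400+.5)/k-.5,73+(y+.5)*200/571-.5,z)
a=f(605.5,158,.026);b=f(605.5,330,.028);e=f(605,350,.029)
print(a,b,np.linalg.norm(a-b),'yaw',np.arctan2(*(e-a)[1::-1]),'tool yaw',np.arctan2(*M.as_matrix()[1::-1,0]))
mid=(a+b)/2;d=(b-a)/np.linalg.norm(b-a);g=mid+d*.014;print('grip',g)
print('shift tool',M.inv().apply(np.r_[g[:2],.2]-s['eef_pos']))
```

```text
[ 0.42814818 -0.19273905  0.026     ] [ 0.49645211 -0.20959902  0.028     ] 0.07038242347171784 yaw -0.24463687740715687 tool yaw 2.901830276624983
grip [ 0.47588671 -0.20452271  0.02739783]
shift tool [ 0.00169474 -0.00140487 -0.00350624]
```

Request:
play_rows(
  series=[
    {"dx": 0.0015,"dy": -0.001,"dz": 0.045,"wx": 0.0,"wy": 0.0,"wz": 0.0,"fingers": 1.0},
    {"dx": 0.0015,"dy": -0.001,"dz": 0.09,"wx": 0.0,"wy": 0.0,"wz": 0.0,"fingers": 1.0},
    {"dx": 0.0015,"dy": -0.001,"dz": 0.135,"wx": 0.0,"wy": 0.0,"wz": 0.0,"fingers": 1.0},
    {"dx": 0.0015,"dy": -0.001,"dz": 0.18,"wx": 0.0,"wy": 0.0,"wz": 0.0,"fingers": 1.0},
    {"dx": 0.0015,"dy": -0.001,"dz": 0.2,"wx": 0.0,"wy": 0.0,"wz": 0.0,"fingers": 1.0},
    {"dx": 0.0015,"dy": -0.001,"dz": 0.215,"wx": 0.0,"wy": 0.0,"wz": 0.0,"fingers": 1.0},
    {"dx": 0.0015,"dy": -0.001,"dz": 0.215,"wx": 0.0,"wy": 0.0,"wz": 0.0,"fingers": 1.0},
    {"dx": 0.0015,"dy": -0.001,"dz": 0.215,"wx": 0.0,"wy": 0.0,"wz": 0.0,"fingers": 1.0},
  ],
)

```text
clock: 11.1
eef_pos: [0.4773, -0.2045, -0.0167]
eef_rot: [0.001, 0.119, 0.993, -0.0]
wrist_force: [1.0, -0.9, 0.3]
opening: 0.0855
grasp_force: 0.0
```

Request:
play_rows(
  force=20,
  series=[
    {"dx": 0.001,"dy": 0.0,"dz": 0.006,"wx": 0.0,"wy": 0.0,"wz": 0.0,"fingers": 1.0},
    {"dx": 0.001,"dy": 0.0,"dz": 0.01,"wx": 0.0,"wy": 0.0,"wz": 0.0,"fingers": 0.7},
    {"dx": 0.001,"dy": 0.0,"dz": 0.01,"wx": 0.0,"wy": 0.0,"wz": 0.0,"fingers": 0.5},
    {"dx": 0.001,"dy": 0.0,"dz": 0.01,"wx": 0.0,"wy": 0.0,"wz": 0.0,"fingers": 0.3},
    {"dx": 0.001,"dy": 0.0,"dz": 0.01,"wx": 0.0,"wy": 0.0,"wz": 0.0,"fingers": 0.3},
    {"dx": 0.001,"dy": 0.0,"dz": 0.01,"wx": 0.0,"wy": 0.0,"wz": 0.0,"fingers": 0.3},
    {"dx": 0.001,"dy": 0.0,"dz": 0.01,"wx": 0.0,"wy": 0.0,"wz": 0.0,"fingers": 0.3},
  ],
)

```text
clock: 11.8
eef_pos: [0.4758, -0.2047, -0.0274]
eef_rot: [0.0, 0.119, 0.993, -0.0]
wrist_force: [-0.4, -0.4, 3.4]
opening: 0.0336
grasp_force: 21.5
```

The stile is gripped (33.6 mm opening). Firming the grip and lifting.

Request:
play_rows(
  force=50,
  series=[
    {"dx": 0.0,"dy": 0.0,"dz": 0.0,"wx": 0.0,"wy": 0.0,"wz": 0.0,"fingers": 0.3},
    {"dx": 0.0,"dy": 0.0,"dz": 0.0,"wx": 0.0,"wy": 0.0,"wz": 0.0,"fingers": 0.3},
    {"dx": 0.0,"dy": 0.0,"dz": -0.01,"wx": 0.0,"wy": 0.0,"wz": 0.0,"fingers": 0.3},
    {"dx": 0.0,"dy": 0.0,"dz": -0.04,"wx": 0.0,"wy": 0.0,"wz": 0.0,"fingers": 0.3},
    {"dx": 0.0,"dy": 0.0,"dz": -0.08,"wx": 0.0,"wy": 0.0,"wz": 0.0,"fingers": 0.3},
    {"dx": 0.0,"dy": 0.0,"dz": -0.12,"wx": 0.0,"wy": 0.0,"wz": 0.0,"fingers": 0.3},
    {"dx": 0.0,"dy": 0.0,"dz": -0.16,"wx": 0.0,"wy": 0.0,"wz": 0.0,"fingers": 0.3},
    {"dx": 0.0,"dy": 0.0,"dz": -0.197,"wx": 0.0,"wy": 0.0,"wz": 0.0,"fingers": 0.3},
  ],
)

```text
clock: 12.6
eef_pos: [0.4753, -0.204, 0.1713]
eef_rot: [0.0, 0.119, 0.993, 0.0]
wrist_force: [-0.1, -0.5, -1.1]
opening: 0.0333
grasp_force: 50.0
```

Request:
play_rows(
  series=[
    {"dx": -0.02,"dy": 0.026,"dz": 0.0,"wx": 0.0,"wy": 0.0,"wz": 0.0,"fingers": 0.3},
    {"dx": -0.046,"dy": 0.059,"dz": 0.0,"wx": 0.0,"wy": 0.0,"wz": 0.0,"fingers": 0.3},
    {"dx": -0.072,"dy": 0.092,"dz": 0.0,"wx": 0.0,"wy": 0.0,"wz": 0.0,"fingers": 0.3},
    {"dx": -0.098,"dy": 0.125,"dz": 0.0,"wx": 0.0,"wy": 0.0,"wz": -0.02,"fingers": 0.3},
    {"dx": -0.124,"dy": 0.158,"dz": 0.0,"wx": 0.0,"wy": 0.0,"wz": -0.02,"fingers": 0.3},
    {"dx": -0.144,"dy": 0.184,"dz": 0.0,"wx": 0.0,"wy": 0.0,"wz": -0.02,"fingers": 0.3},
    {"dx": -0.144,"dy": 0.184,"dz": 0.0,"wx": 0.0,"wy": 0.0,"wz": -0.02,"fingers": 0.3},
    {"dx": -0.144,"dy": 0.184,"dz": 0.0,"wx": 0.0,"wy": 0.0,"wz": -0.02,"fingers": 0.3},
  ],
)

```text
clock: 13.4
eef_pos: [0.6587, -0.059, 0.1686]
eef_rot: [-0.001, 0.109, 0.994, 0.0]
wrist_force: [-0.6, 0.2, -1.7]
opening: 0.0331
grasp_force: 50.0
```

Run:
```python
from h import *
s=robot.observe();C=cam('wrist',s);im=robot.read_camera('wrist')[:,:,::-1];cv2.imwrite('pics/j1.png',im)
q=s['eef_rot'];M=R.from_quat([q[1],q[2],q[3],q[0]]).as_matrix()
print(s['clock'],s['eef_pos'],np.arctan2(M[1,0],M[0,0]),s['opening'],s['wrist_force'])
for p in([.6327,.0304,.086],[.66,.14,.095],[.645,.09,.075]):print(w2p(C,p))
hsv=cv2.cvtColor(im,cv2.COLOR_BGR2HSV)
# ascii-free: extents of orange jamb block
m=((hsv[:,:,0]<14)&(hsv[:,:,1]>150)&(hsv[:,:,2]>80));ys,xs=np.nonzero(m);print(len(xs),xs.min(),xs.max(),ys.min(),ys.max())
```

```text
13.4 [ 0.65869868 -0.05900621  0.16862832] 2.9240938756688952 0.033119077286153584 [-0.6336075   0.15320429 -1.68285136]
[412.24263932 144.8322097 ]
[551.13127806 149.94290094]
[476.94561364 142.0207295 ]Traceback (most recent call last):
  File "<stdin>", line 8, in <module>
    return umr_minimum(a, axis, None, out, keepdims, initial, where)
ValueError: zero-size array to reduction operation minimum which has no identity
```

Run:
```python
from h import *
im=cv2.imread('pics/j1.png');cv2.imwrite('pics/v10.png',cv2.resize(im[90:290,285:552],(800,600),interpolation=cv2.INTER_CUBIC))
```

```text
(no output)
```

View pics/v10.png

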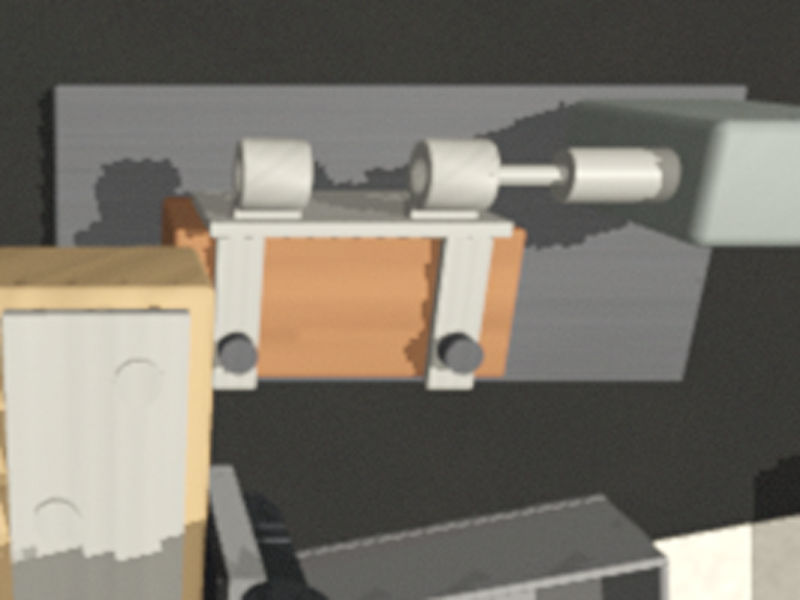

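The wrist view shows, in crop pixels, the knuckles' left faces centred at (240,175) and (420,175), so the gap centre is (364,174.5). The base plate edges are level, so yaw matches, and the held stile's end edge is at row 285 on top and 247 at the bottom.

Run:
```python
from h import *
s=robot.observe();C=cam('wrist',s);q=s['eef_rot'];M=R.from_quat([q[1],q[2],q[3],q[0]])
k=267/800
f=lambda x,y,z:p2w(C,285+(x+.5)*k-.5,90+(y+.5)/3-.5,z)
bore=f(363.7,174.5,.075);print('bore',bore)
e1,e2=f(55,86,.012),f(745,86,.012);d=e2-e1;print('jamb yaw',np.arctan2(-d[0],d[1]),np.linalg.norm(d))
c1,c2=f(212,235,.08),f(512,235,.08);print('leaf face edge->', M.inv().apply(c1-bore),M.inv().apply(c2-bore))
tl=lambda x,y,z:M.inv().apply(f(x,y,s['eef_pos'][2]+z)-s['eef_pos'])
print('top edge',tl(105,286,.0534),'bottom edge',tl(105,248,.0274),'right edge',tl(211,290,.0534))
im=cv2.imread('pics/j1.png').astype(int)
for r in(186,188,190):
    print(r,[(c,tuple(im[r,c])) for c in list(range(238,250))+list(range(352,359))][:0])
row=im[187];br=row.sum(1)-0;wood=np.nonzero((row[:,2]-row[:,0]>60)&(row[:,2]>120))[0];print(wood.min(),wood.max())
b0=bore
for y in(wood.min(),wood.max()+1): print('edge tool', M.inv().apply(p2w(C,y-.5,187,s['eef_pos'][2]+.0534)-s['eef_pos']))
print('eef',s['eef_pos'],M.as_matrix()[:,0])
t=p2w(cam('top'),310.75,165,.086);print('top',t)
```

```text
bore [0.63642264 0.02713598 0.075     ]
jamb yaw -0.21930807336313327 0.24742161544217217
leaf face edge-> [-0.01727745 -0.04532385 -0.00501543] [-0.01734428  0.04474605 -0.00502137]
top edge [ 0.04776373  0.00132305 -0.05334929] bottom edge [ 0.04694798  0.00154133 -0.02735016] right edge [ 0.04717205  0.01616496 -0.05335089]
186 []
188 []
190 []
111 456
edge tool [ 0.04695546 -0.08652173 -0.05334443]
edge tool [ 0.04685006  0.05874529 -0.05335401]
eef [ 0.65843334 -0.05970806  0.16900854] [-0.97621742  0.21679116  0.00106402]
top [0.6326942  0.02643587 0.086     ]
```

Request:
play_rows(
  series=[
    {"dx": 0.02,"dy": 0.02,"dz": 0.0,"wx": 0.0,"wy": 0.0,"wz": 0.0,"fingers": 0.3},
    {"dx": 0.04,"dy": 0.04,"dz": 0.0,"wx": 0.0,"wy": 0.0,"wz": 0.0,"fingers": 0.3},
    {"dx": 0.06,"dy": 0.06,"dz": 0.0,"wx": 0.0,"wy": 0.0,"wz": 0.0,"fingers": 0.3},
    {"dx": 0.079,"dy": 0.08,"dz": 0.02,"wx": 0.0,"wy": 0.0,"wz": 0.0,"fingers": 0.3},
    {"dx": 0.079,"dy": 0.08,"dz": 0.05,"wx": 0.0,"wy": 0.0,"wz": 0.0,"fingers": 0.3},
    {"dx": 0.079,"dy": 0.08,"dz": 0.08,"wx": 0.0,"wy": 0.0,"wz": 0.0,"fingers": 0.3},
    {"dx": 0.079,"dy": 0.08,"dz": 0.1,"wx": 0.0,"wy": 0.0,"wz": 0.0,"fingers": 0.3},
    {"dx": 0.079,"dy": 0.08,"dz": 0.1,"wx": 0.0,"wy": 0.0,"wz": 0.0,"fingers": 0.3},
  ],
)

```text
clock: 14.25
eef_pos: [0.5964, 0.035, 0.0664]
eef_rot: [-0.003, 0.11, 0.994, 0.0]
wrist_force: [-0.4, 0.7, -1.6]
opening: 0.0332
grasp_force: 50.1
```

Run:
```python
from h import *
P=[]
for i in range(4):
    s=robot.observe();P.append(np.r_[s['eef_pos'],s['wrist_force']]);im=robot.read_camera('wrist' if i else 'side')
    cv2.imwrite(f'pics/k{i}.png',im[:,:,::-1])
print(np.mean(P,0).round(4),np.std(P,0).round(4))
s=robot.observe();q=s['eef_rot'];M=R.from_quat([q[1],q[2],q[3],q[0]]);m=np.mean(P,0)[:3]
print(M.as_matrix()[:,0],'bore in tool',M.inv().apply(np.array([.63642,.02714,.075])-m))
```

```text
[ 0.5982  0.0349  0.069   0.5788  0.1559 -1.1904] [1.300e-03 1.000e-04 1.700e-03 6.523e-01 4.963e-01 4.950e-01]
[-0.97600817  0.21771864 -0.00257991] bore in tool [-0.03901213  0.00074182 -0.00591287]
```

Request:
play_rows(
  series=[
    {"dx": -0.0005,"dy": 0.0005,"dz": 0.007,"wx": 0.0,"wy": 0.0,"wz": 0.0,"fingers": 0.3},
    {"dx": -0.0005,"dy": 0.0005,"dz": 0.012,"wx": 0.0,"wy": 0.0,"wz": 0.0,"fingers": 0.3},
    {"dx": -0.0005,"dy": 0.0005,"dz": 0.016,"wx": 0.0,"wy": 0.0,"wz": 0.0,"fingers": 0.3},
    {"dx": -0.0005,"dy": 0.0005,"dz": 0.018,"wx": 0.0,"wy": 0.0,"wz": 0.0,"fingers": 0.3},
    {"dx": -0.0005,"dy": 0.0005,"dz": 0.018,"wx": 0.0,"wy": 0.0,"wz": 0.0,"fingers": 0.3},
  ],
)

```text
clock: 14.95
eef_pos: [0.5995, 0.0361, 0.0507]
eef_rot: [-0.0, 0.109, 0.994, 0.0]
wrist_force: [-0.8, -0.1, -1.9]
opening: 0.0329
grasp_force: 50.1
```

```bash
cat > m.py <<'E'
from h import *
P=[]
for i in range(3):
    s=robot.observe();P.append(np.r_[s['eef_pos'],s['wrist_force'],s['torque']]);robot.read_camera('side')
m=np.mean(P,0);q=s['eef_rot'];M=R.from_quat([q[1],q[2],q[3],q[0]])
print(s['clock'],m[:3].round(4),'F tool',M.inv().apply(m[3:6]).round(2),'T',M.inv().apply(m[6:]).round(2),'bore tool',M.inv().apply(np.array([.63642,.02714,.075])-m[:3]).round(4),s['opening'])
E
python3 m.py
```

```text
15.05 [0.5997 0.036  0.051 ] F tool [-0.28  0.09  1.8 ] T [-0.02  0.02  0.01] bore tool [-0.0378 -0.0007 -0.024 ] 0.032899132585796464
```

Request:
play_rows(
  series=[
    {"dx": 0.0007,"dy": -0.0004,"dz": 0.004,"wx": 0.0,"wy": 0.0,"wz": 0.0,"fingers": 0.3},
    {"dx": 0.0007,"dy": -0.0004,"dz": 0.008,"wx": 0.0,"wy": 0.0,"wz": 0.0,"fingers": 0.3},
    {"dx": 0.0007,"dy": -0.0004,"dz": 0.011,"wx": 0.0,"wy": 0.0,"wz": 0.0,"fingers": 0.3},
    {"dx": 0.0007,"dy": -0.0004,"dz": 0.012,"wx": 0.0,"wy": 0.0,"wz": 0.0,"fingers": 0.3},
    {"dx": 0.0007,"dy": -0.0004,"dz": 0.012,"wx": 0.0,"wy": 0.0,"wz": 0.0,"fingers": 0.3},
  ],
)

```text
clock: 15.6
eef_pos: [0.5989, 0.0358, 0.0389]
eef_rot: [-0.0, 0.109, 0.994, 0.0]
wrist_force: [-0.2, 0.1, -1.6]
opening: 0.033
grasp_force: 50.1
```

```bash
python3 m.py
```

```text
15.7 [0.599  0.0357 0.0391] F tool [ 0.47 -0.09  0.72] T [-0.01 -0.04  0.01] bore tool [-0.0384 -0.0003 -0.0359] 0.0329845344073193
```

Request:
play_rows(
  series=[
    {"dx": 0.0,"dy": 0.0,"dz": 0.004,"wx": 0.0,"wy": 0.0,"wz": 0.0,"fingers": 0.3},
    {"dx": 0.0,"dy": 0.0,"dz": 0.007,"wx": 0.0,"wy": 0.0,"wz": 0.0,"fingers": 0.3},
    {"dx": 0.0,"dy": 0.0,"dz": 0.009,"wx": 0.0,"wy": 0.0,"wz": 0.0,"fingers": 0.3},
    {"dx": 0.0,"dy": 0.0,"dz": 0.0095,"wx": 0.0,"wy": 0.0,"wz": 0.0,"fingers": 0.3},
    {"dx": 0.0,"dy": 0.0,"dz": 0.0095,"wx": 0.0,"wy": 0.0,"wz": 0.0,"fingers": 0.3},
  ],
)

```text
clock: 16.25
eef_pos: [0.599, 0.0357, 0.0295]
eef_rot: [-0.0, 0.109, 0.994, 0.0]
wrist_force: [0.3, -0.4, -1.6]
opening: 0.0332
grasp_force: 50.1
```

```bash
python3 m.py
```

```text
16.35 [0.5991 0.0357 0.0297] F tool [-0.1   0.07  1.49] T [ 0.02 -0.01  0.  ] bore tool [-0.0383 -0.0003 -0.0453] 0.03303334356088561
```

No contact going in, only the stile's weight on the wrist. I'll probe gently to both sides to find the centre.

Request:
play_rows(
  series=[
    {"dx": 0.0,"dy": 0.001,"dz": 0.0,"wx": 0.0,"wy": 0.0,"wz": 0.0,"fingers": 0.3},
    {"dx": 0.0,"dy": 0.0018,"dz": 0.0,"wx": 0.0,"wy": 0.0,"wz": 0.0,"fingers": 0.3},
    {"dx": 0.0,"dy": 0.0018,"dz": 0.0,"wx": 0.0,"wy": 0.0,"wz": 0.0,"fingers": 0.3},
  ],
)

```text
clock: 16.7
eef_pos: [0.5996, 0.0375, 0.0298]
eef_rot: [0.0, 0.109, 0.994, -0.0]
wrist_force: [-0.7, -0.4, -1.7]
opening: 0.0333
grasp_force: 50.1
```

```bash
python3 m.py
```

```text
16.8 [0.5995 0.0375 0.0298] F tool [-0.32 -0.22  1.31] T [ 0.02 -0.02  0.01] bore tool [-0.0383 -0.0021 -0.0452] 0.03286568575085661
```

Request:
play_rows(
  series=[
    {"dx": 0.0,"dy": 0.0006,"dz": 0.0,"wx": 0.0,"wy": 0.0,"wz": 0.0,"fingers": 0.3},
    {"dx": 0.0,"dy": 0.001,"dz": 0.0,"wx": 0.0,"wy": 0.0,"wz": 0.0,"fingers": 0.3},
    {"dx": 0.0,"dy": 0.001,"dz": 0.0,"wx": 0.0,"wy": 0.0,"wz": 0.0,"fingers": 0.3},
  ],
)

```text
clock: 17.15
eef_pos: [0.5995, 0.0377, 0.0297]
eef_rot: [-0.0, 0.11, 0.994, -0.001]
wrist_force: [-2.5, -5.7, -0.5]
opening: 0.0333
grasp_force: 50.3
```

```bash
python3 m.py
```

```text
17.25 [0.5995 0.0376 0.0297] F tool [ 0.76 -5.5   0.42] T [1.03 0.15 0.23] bore tool [-0.0383 -0.0023 -0.0453] 0.033141081504247306
```

Request:
play_rows(
  series=[
    {"dx": 0.0,"dy": -0.002,"dz": 0.0,"wx": 0.0,"wy": 0.0,"wz": 0.0,"fingers": 0.3},
    {"dx": 0.0,"dy": -0.004,"dz": 0.0,"wx": 0.0,"wy": 0.0,"wz": 0.0,"fingers": 0.3},
    {"dx": 0.0,"dy": -0.005,"dz": 0.0,"wx": 0.0,"wy": 0.0,"wz": 0.0,"fingers": 0.3},
    {"dx": 0.0,"dy": -0.005,"dz": 0.0,"wx": 0.0,"wy": 0.0,"wz": 0.0,"fingers": 0.3},
  ],
)

```text
clock: 17.7
eef_pos: [0.5986, 0.0336, 0.0297]
eef_rot: [0.0, 0.109, 0.994, 0.0]
wrist_force: [-0.7, 0.6, -1.3]
opening: 0.0328
grasp_force: 50.2
```

```bash
python3 m.py
```

```text
17.8 [0.5986 0.0336 0.0297] F tool [ 0.34 -0.09  1.01] T [-0.01 -0.02  0.02] bore tool [-0.0383  0.0019 -0.0453] 0.032940166216124785
```

Request:
play_rows(
  series=[
    {"dx": 0.0,"dy": -0.0007,"dz": 0.0,"wx": 0.0,"wy": 0.0,"wz": 0.0,"fingers": 0.3},
    {"dx": 0.0,"dy": -0.0013,"dz": 0.0,"wx": 0.0,"wy": 0.0,"wz": 0.0,"fingers": 0.3},
    {"dx": 0.0,"dy": -0.0013,"dz": 0.0,"wx": 0.0,"wy": 0.0,"wz": 0.0,"fingers": 0.3},
  ],
)

```text
clock: 18.15
eef_pos: [0.5984, 0.0327, 0.0297]
eef_rot: [0.0, 0.109, 0.994, 0.0]
wrist_force: [0.2, 1.6, -1.4]
opening: 0.0333
grasp_force: 50.2
```

```bash
python3 m.py
```

```text
18.25 [0.5984 0.0327 0.0297] F tool [-0.16  2.73  1.47] T [-0.58 -0.02 -0.12] bore tool [-0.0383  0.0029 -0.0453] 0.03252910802391156
```

Request:
play_rows(
  series=[
    {"dx": 0.0,"dy": 0.0029,"dz": 0.0,"wx": 0.0,"wy": 0.0,"wz": 0.0,"fingers": 0.3},
    {"dx": -0.001,"dy": 0.0029,"dz": 0.0,"wx": 0.0,"wy": 0.0,"wz": 0.0,"fingers": 0.3},
    {"dx": -0.0018,"dy": 0.0029,"dz": 0.0,"wx": 0.0,"wy": 0.0,"wz": 0.0,"fingers": 0.3},
    {"dx": -0.0018,"dy": 0.0029,"dz": 0.0,"wx": 0.0,"wy": 0.0,"wz": 0.0,"fingers": 0.3},
  ],
)

```text
clock: 18.7
eef_pos: [0.6008, 0.0346, 0.0297]
eef_rot: [0.0, 0.109, 0.994, -0.0]
wrist_force: [-0.4, -0.6, -1.1]
opening: 0.0329
grasp_force: 50.3
```

```bash
python3 m.py
```

```text
18.8 [0.6008 0.0346 0.0297] F tool [ 0.25 -0.5   1.21] T [ 0.01 -0.01 -0.  ] bore tool [-0.0364  0.0005 -0.0453] 0.03318534645682803
```

Request:
play_rows(
  series=[
    {"dx": -0.0006,"dy": 0.0,"dz": 0.0,"wx": 0.0,"wy": 0.0,"wz": 0.0,"fingers": 0.3},
    {"dx": -0.001,"dy": 0.0,"dz": 0.0,"wx": 0.0,"wy": 0.0,"wz": 0.0,"fingers": 0.3},
    {"dx": -0.001,"dy": 0.0,"dz": 0.0,"wx": 0.0,"wy": 0.0,"wz": 0.0,"fingers": 0.3},
  ],
)

```text
clock: 19.15
eef_pos: [0.6016, 0.0345, 0.0296]
eef_rot: [-0.0, 0.109, 0.994, 0.0]
wrist_force: [-1.1, -0.0, -0.5]
opening: 0.0331
grasp_force: 50.3
```

```bash
python3 m.py
```

```text
19.25 [0.6016 0.0345 0.0296] F tool [ 0.57 -0.23  0.66] T [0.04 0.12 0.01] bore tool [-0.0356  0.0004 -0.0454] 0.03276429148219134
```

Request:
play_rows(
  series=[
    {"dx": -0.0006,"dy": 0.0,"dz": 0.0,"wx": 0.0,"wy": 0.0,"wz": 0.0,"fingers": 0.3},
    {"dx": -0.0006,"dy": 0.0,"dz": 0.0,"wx": 0.0,"wy": 0.0,"wz": 0.0,"fingers": 0.3},
    {"dx": -0.0006,"dy": 0.0,"dz": 0.0,"wx": 0.0,"wy": 0.0,"wz": 0.0,"fingers": 0.3},
  ],
)

```text
clock: 19.6
eef_pos: [0.6016, 0.0345, 0.0295]
eef_rot: [-0.001, 0.109, 0.994, 0.0]
wrist_force: [-5.5, 0.9, 1.2]
opening: 0.0329
grasp_force: 50.5
```

```bash
python3 m.py
```

```text
19.7 [0.6016 0.0345 0.0295] F tool [ 5.89 -0.48 -1.05] T [0.13 0.93 0.07] bore tool [-0.0355  0.0004 -0.0455] 0.03266495873510631
```

Request:
play_rows(
  series=[
    {"dx": 0.0016,"dy": 0.0,"dz": 0.0,"wx": 0.0,"wy": 0.0,"wz": 0.0,"fingers": 0.3},
    {"dx": 0.0031,"dy": 0.0001,"dz": 0.0,"wx": 0.0,"wy": 0.0,"wz": 0.0,"fingers": 0.3},
    {"dx": 0.0031,"dy": 0.0001,"dz": 0.0,"wx": 0.0,"wy": 0.0,"wz": 0.0,"fingers": 0.3},
    {"dx": 0.0031,"dy": 0.0001,"dz": 0.0,"wx": 0.0,"wy": 0.0,"wz": 0.0,"fingers": 0.3},
    {"dx": 0.0031,"dy": 0.0001,"dz": 0.0,"wx": 0.0,"wy": 0.0,"wz": 0.0,"fingers": 0.3},
  ],
)

```text
clock: 20.25
eef_pos: [0.5994, 0.0351, 0.0297]
eef_rot: [0.0, 0.109, 0.994, 0.0]
wrist_force: [0.0, 0.6, -1.5]
opening: 0.0329
grasp_force: 50.3
```

```bash
python3 m.py
python3 - <<'E'
from h import *
a=cv2.imread('pics/j1.png');b=robot.read_camera('wrist')[:,:,::-1].copy();cv2.imwrite('pics/f1.png',b)
for n,i in(('j1',a),('now',b)):
    i=i.astype(int);w=i[:,:,2]-i[:,:,0]
    print(n,'red-blue rows 165-198',w[165:199,300:340].mean(1).astype(int).tolist())
    print(' cols',w[186:190,274:290].mean(0).astype(int).tolist(),w[186:190,345:362].mean(0).astype(int).tolist())
E
```

```text
20.35 [0.5994 0.0351 0.0297] F tool [-0.18  0.64  1.34] T [ 0.   -0.02 -0.02] bore tool [-0.0379  0.0002 -0.0452] 0.03281603034558954
j1 red-blue rows 165-198 [2, 2, 2, 1, 1, 1, 11, 38, 59, 59, 59, 59, 59, 59, 59, 60, 60, 60, 60, 61, 70, 76, 77, 77, 78, 78, 78, 68, 23, 12, 14, 14, 15, 15]
 cols [3, 3, 12, 51, 70, 75, 77, 77, 76, 76, 77, 76, 77, 76, 77, 76] [78, 78, 79, 78, 78, 78, 78, 78, 78, 78, 78, 58, 17, 13, 14, 15, 14]
now red-blue rows 165-198 [4, 4, 4, 3, 3, 4, 17, 45, 60, 60, 60, 59, 60, 60, 60, 60, 61, 61, 61, 62, 71, 76, 77, 78, 78, 78, 79, 68, 22, 12, 14, 15, 15, 15]
 cols [1, 0, 16, 57, 72, 76, 77, 77, 76, 76, 77, 77, 76, 77, 76, 77] [78, 78, 78, 77, 78, 78, 78, 78, 78, 78, 78, 73, 33, 1, 3, 4, 5]
```

The forces read the stile's weight only, and it has not moved in the grip. It sits centred by the two-sided probe, so I'm handing in.

```bash
python3 -c "
from workcell import robot
print(robot.job_done())"
```

```text
the job is handed in; nothing more can be done
None
```

I pressed the mushroom stop fully down, let it spring up and turned it clockwise to its end stop. I then handed in with the single-knuckle stile held free in the gripper: its knuckle was centred between the jamb knuckles by touch, and its height came from the grasp position, not from a direct check.

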